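# Find the rocking board of the drip deck and push it open

### The job

Four identical white boards cover the drip well of the honey bottling deck; three are propped underneath and one is the access hatch, which rocks on its pivot. Press the boards at an end with shut fingertips to find the one that rocks, push that end down until the hatch stands wide open (at least 30 degrees), then draw back and leave it open. Grasp and lift nothing, and leave the other boards flush and the jars, the lid and the spatula where they are.

Things in the scene. Friction and masses are not known exactly. Their poses are not given: they have to be found in the camera images.
- deck_mid (a point): Steel drip deck fixed on the bench: closed rectangular well 148 mm along x (away from the robot), 468 mm along y, 90 mm high. This point is at bench height under the middle of the row of four boards. The row spans 184 mm to either side; beyond it at +y is a 100 mm solid steel apron. 8 mm steel cross rails, flush with the boards, part the boards. The well has at least 50 mm free depth under the hatch.
- board1_top (a point): Centre of the top face of the leftmost (+y, next to the apron) white plastic board, 90 mm above the bench. All four look the same: 120 (x) by 76 (y) by 10 mm, flush with the deck's rim, a thin grey line across each end, 90 mm centre to centre, gaps of 3 mm at the sides and 4 mm at the ends. The board's axes, tipping with it: x along it (away from the robot), y left, z up.
- board1 (a joint): Tilt (rad) of the leftmost (+y, next to the apron) board about its mid pivot along y, 5 mm below its top. 0 flush, positive far (+x) end down, negative near end down; stops at 0.8 both ways. If propped it gives only about 2 mm (0.04 rad) when pressed at an end; the one unpropped board (unknown which) rocks either way at about 2 to 3 N on an end and stays at the angle where it is left.
- board2_top (a point): Centre of the top face of the second from left white plastic board, 90 mm above the bench. All four look the same: 120 (x) by 76 (y) by 10 mm, flush with the deck's rim, a thin grey line across each end, 90 mm centre to centre, gaps of 3 mm at the sides and 4 mm at the ends. The board's axes, tipping with it: x along it (away from the robot), y left, z up.
- board2 (a joint): Tilt (rad) of the second from left board about its mid pivot along y, 5 mm below its top. 0 flush, positive far (+x) end down, negative near end down; stops at 0.8 both ways. If propped it gives only about 2 mm (0.04 rad) when pressed at an end; the one unpropped board (unknown which) rocks either way at about 2 to 3 N on an end and stays at the angle where it is left.
- board3_top (a point): Centre of the top face of the third from left white plastic board, 90 mm above the bench. All four look the same: 120 (x) by 76 (y) by 10 mm, flush with the deck's rim, a thin grey line across each end, 90 mm centre to centre, gaps of 3 mm at the sides and 4 mm at the ends. The board's axes, tipping with it: x along it (away from the robot), y left, z up.
- board3 (a joint): Tilt (rad) of the third from left board about its mid pivot along y, 5 mm below its top. 0 flush, positive far (+x) end down, negative near end down; stops at 0.8 both ways. If propped it gives only about 2 mm (0.04 rad) when pressed at an end; the one unpropped board (unknown which) rocks either way at about 2 to 3 N on an end and stays at the angle where it is left.
- board4_top (a point): Centre of the top face of the rightmost (-y) white plastic board, 90 mm above the bench. All four look the same: 120 (x) by 76 (y) by 10 mm, flush with the deck's rim, a thin grey line across each end, 90 mm centre to centre, gaps of 3 mm at the sides and 4 mm at the ends. The board's axes, tipping with it: x along it (away from the robot), y left, z up.
- board4 (a joint): Tilt (rad) of the rightmost (-y) board about its mid pivot along y, 5 mm below its top. 0 flush, positive far (+x) end down, negative near end down; stops at 0.8 both ways. If propped it gives only about 2 mm (0.04 rad) when pressed at an end; the one unpropped board (unknown which) rocks either way at about 2 to 3 N on an end and stays at the angle where it is left.
- honey_jar_mid (a point): Middle of a closed amber honey jar with white cap, 72 mm across, 125 mm high, standing on the bench beyond the deck's -y end. Bystander.
- empty_jar_mid (a point): Middle of an open clear empty jar, 72 mm across, 115 mm high, standing on the bench beyond the deck's +y end. Bystander.
- jar_lid_mid (a point): Middle of a white screw lid, 66 mm across, 12 mm thick, lying on the deck's steel apron. Bystander.
- spatula_grip (a point): Grip of a spatula with a green handle lying on the bench between the robot and the deck. Bystander.

How it is judged:
By the outcome, as a careful person would: the job done as asked, in the order asked, and still so for the second after the job is handed in, with the robot touching nothing.
It also fails if it takes over 42 s, if anything falls off the work surface, if the arm or the gripper's body presses on something with over 40 N, if the wrist force passes 120 N, or if a joint passes its speed limit or range.

### The arm

A 6-joint arm with a two-finger parallel gripper is mounted at the origin on the work surface. World frame = base frame: x ahead of the robot, y to its left, z up, the work surface at z = 0. Lengths are in m, angles in degrees, forces in N, time in s.
With the tool pointing down it reaches from about 0.325 to 0.85 m from the base axis. Payload 15.5 kg.
Tool frame: the origin (TCP) lies at the very end of the fingers, on their centre line; the grasp point (between the pads) lies arm.grip_depth behind it (arm.grip_depth is the distance from the TCP to the grasp point, in m); z points along the fingers, y is the direction in which the jaws open and shut (so a half turn about z gives the same grasp; the last joint's range is limited). The gripper opens to 91 mm and grips with 3 to 60 N. Pads are 32 mm wide; open, the fingers measure 118 mm over their backs; the gripper's body (76 mm by 178 mm) begins 60 mm behind the grasp point.
Start: joints at [61.507, 28.281, 77.091, -0, 74.628, -5.472], TCP at [0.244, 0.575, 0.188] pointing down, gripper open.
Joint ranges: [-166.48, 166.48], [-47.26, 123.95], [12.59, 153.08], [-70.14, 250.14], [6.76, 159.57], [-176.63, 176.63]. Speed limits (degrees/s): [108.29, 108.29, 147.25, 172.46, 172.46, 172.46].

### API

Orientations are given as a 3x3 rotation matrix whose columns are the frame's x, y, z axes.
In Python, from rig import arm gives the robot as it stands. Calls block until the motion is done:
- arm.move_to(position, orientation): joint-space move of the TCP to a pose.
- arm.move_l(position, orientation=None, feed=0.15): straight line of the TCP; orientation=None keeps the orientation; feed is the mean speed in m/s.
- arm.move_joints(angles): joint-space move.
- arm.grip(opening): finger opening in m; the grip force is fixed at half the most; returns when the fingers have stopped.
- arm.sleep(seconds).
- arm.solve_ik(position, orientation): joint angles nearest the present ones, or None.
- arm.snapshot(name): name is "side" or "top"; returns the picture (480x640x3 uint8, red, green, blue); there is no depth.
- arm.get_calibration(name): a dict with "intrinsics" (3x3 intrinsics, pixels), "cam_to_world" (4x4, takes a point from camera to world coordinates). Camera axes: x right, y down, z forward; pixel columns grow to the right and rows downward; lengths in m; the calibration is good to about 2 mm. A picture is of the moment at which its call begins. get_calibration takes no time and is no camera call.
A pose or a line that the arm cannot do raises arm.Unreachable and nothing moves.
- arm.sign_off(): hands the job in, once; it reports no verdict.
Readings, each from a call of its own:
- arm.current_t(): time.
- arm.current_joint_positions(): joint angles.
- arm.current_dq(): joint speeds.
- arm.current_tau(): joint torques, N m.
- arm.current_ee_pos(): TCP position.
- arm.current_tool_rot(): TCP orientation.
- arm.current_force(): force on the tool from outside, world axes, zero at the start.
- arm.current_torque(): the same for the moment, N m.
- arm.current_width(): finger opening in m.
Only numpy, scipy, OpenCV 4.12 (cv2) and the standard library are available. Lean on these libraries where they do the work, as an engineer would, in place of code of your own. Each camera call takes 0.05 s, during which the arm holds its last target. There are 200 camera calls.

## Working session

There is one attempt and no reset: what is moved stays moved. The work goes in short steps, each a Python script; the robot and the scene stay as the last script left them, time stands still between calls to the robot, and variables do not carry over. Pictures are saved under pics/ and viewed, about 8 in all and at most 12, crops included, and the job is handed in when it is done.

```bash
mkdir -p pics
python3 - <<'E'
from rig import arm
import cv2
for n in("top","side"):
    cv2.imwrite(f"pics/{n}0.png",arm.snapshot(n)[:,:,::-1])
    c=arm.get_calibration(n);print(c)
print(arm.current_t(),arm.grip_depth,arm.current_tool_rot())
E
```

```text
{'intrinsics': array([[460.83741351,   0.        , 320.55593814],
       [  0.        , 460.83741351, 238.14334078],
       [  0.        ,   0.        ,   1.        ]]), 'cam_to_world': array([[-0.00797875, -0.99779918,  0.06582659,  0.48194909],
       [-0.99993142,  0.00739678, -0.00907998,  0.02997105],
       [ 0.00857309, -0.06589452, -0.99778976,  1.01685386],
       [ 0.        ,  0.        ,  0.        ,  1.        ]])}
{'intrinsics': array([[574.62910821,   0.        , 320.22979825],
       [  0.        , 574.62910821, 248.69704104],
       [  0.        ,   0.        ,   1.        ]]), 'cam_to_world': array([[ 0.79805585, -0.2868241 ,  0.52994226, -0.1728242 ],
       [-0.6025049 , -0.39402092,  0.69407159, -0.895949  ],
       [ 0.00973187, -0.87320069, -0.48726362,  0.72509258],
       [ 0.        ,  0.        ,  0.        ,  1.        ]])}
0.1 0.0188 [[-9.20362204e-01  3.91066671e-01 -5.22117856e-04]
 [ 3.91067006e-01  9.20361699e-01 -9.69407938e-04]
 [ 1.01434142e-04 -1.09638949e-03 -9.99999394e-01]]
```

View pics/top0.png

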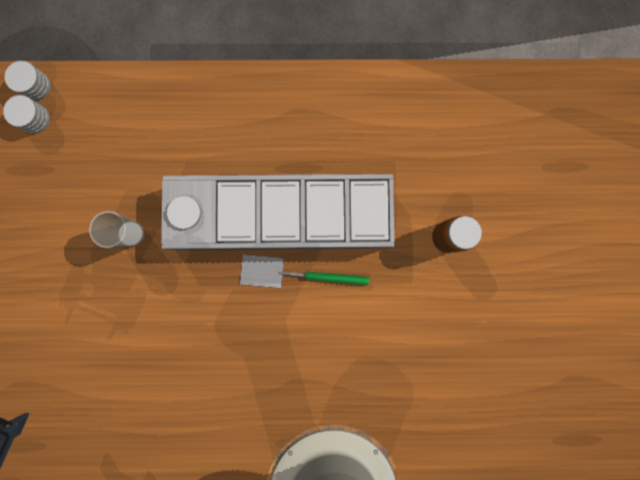

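View pics/side0.png

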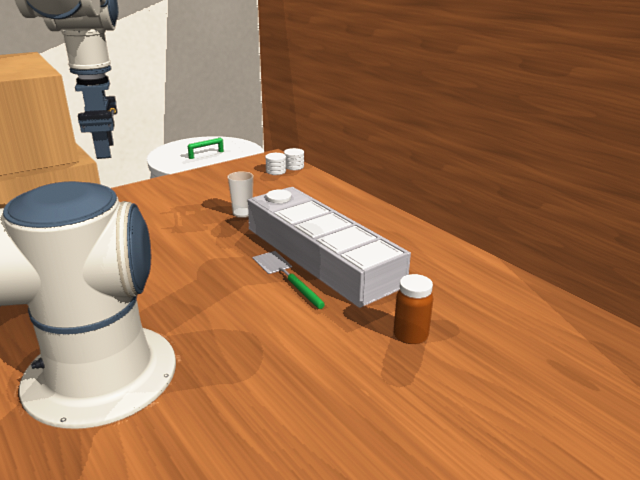

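The top view shows the four boards at columns 236, 281, 325 and 370, rows about 180–242, with the lid at (183,212) and the spatula in front of the deck. The side view agrees, and all the boards are flush.

```bash
cat > h.py <<'E'
import numpy as np,cv2
from rig import arm
def ray(n,uv,z):
    c=arm.get_calibration(n);T=c["cam_to_world"]
    d=T[:3,:3]@np.linalg.inv(c["intrinsics"])@[*uv,1];o=T[:3,3]
    return o+d*(z-o[2])/d[2]
def boards():
    im=cv2.imread("pics/top0.png");g=im.min(2);g[:,:214]=0;g[:165]=0;g[255:]=0;g[:,396:]=0
    m=(g>190).astype(np.uint8)
    cs=[c for c in cv2.findContours(m,cv2.RETR_EXTERNAL,cv2.CHAIN_APPROX_NONE)[0] if cv2.contourArea(c)>800]
    r=[cv2.minAreaRect(c) for c in cs]
    r.sort(key=lambda a:a[0][0])
    return r,np.array([ray("top",a[0],.09) for a in r])
E
python3 - <<'E'
from h import *
r,p=boards()
for a,b in zip(r,p):print(a,b.round(4),[ray("top",q,.09)[:2].round(3).tolist() for q in cv2.boxPoints(a)])
d=p[0]-p[-1];print(np.linalg.norm(d)/3,np.degrees(np.arctan2(-d[0],d[1])))
E
```

```text
((236.0, 211.0), (56.0, 34.0), 90.0) [0.5993 0.1919 0.09  ] [[0.657, 0.227], [0.656, 0.158], [0.542, 0.158], [0.543, 0.226]]
((280.4999694824219, 210.49998474121094), (34.99999237060547, 54.99999237060547), 0.0) [0.5997 0.1021 0.09  ] [[0.544, 0.137], [0.656, 0.137], [0.656, 0.066], [0.544, 0.067]]
((324.9999694824219, 209.99998474121094), (55.99999237060547, 33.99999237060547), 90.0) [0.6001 0.0121 0.09  ] [[0.658, 0.046], [0.657, -0.023], [0.543, -0.022], [0.544, 0.047]]
((369.5, 210.0), (56.0, 35.0), 90.0) [ 0.5995 -0.0781  0.09  ] [[0.657, -0.043], [0.657, -0.115], [0.542, -0.113], [0.543, -0.042]]
0.09000018993969507 0.03693110207352382
```

```bash
cat >> h.py <<'E'
R=np.array([[0,1,0],[1,0,0],[0,0,-1.]])
def probe(p,lim=8,depth=.007):
    x,y=p[0]-.045,p[1]
    arm.move_l([x,y,.096],R,feed=.12);f0=arm.current_force()[2];zc=None
    z=.094
    while True:
        arm.move_l([x,y,z],R,feed=.03);f=arm.current_force()[2]-f0;ze=arm.current_ee_pos()[2]
        print(f"{z:.4f}/{ze:.4f}:{f:.1f}",end=" ")
        if zc is None and abs(f)>1:zc=z
        if abs(f)>lim or z<.078 or(zc and zc-z>=depth):break
        z-=.001
    hatch=abs(f)<=lim
    print("HATCH" if hatch else "propped",round(arm.current_t(),2),flush=True)
    if not hatch:arm.move_l([x,y,.108],R,feed=.12)
    return hatch
E
python3 - <<'E'
from h import *
_,p=boards()
arm.grip(0)
arm.move_to([p[0][0]-.045,p[0][1],.14],R)
print(arm.current_joint_positions(),arm.current_ee_pos(),arm.current_width(),arm.current_t(),arm.current_force())
arm.move_l([p[0][0]-.045,p[0][1],.11],R)
print(probe(p[0]))
E
```

```text
[1.33520897e+01 2.80739033e+01 8.60305196e+01 1.12087105e-02
 6.58862418e+01 1.32570027e+01] [0.55409679 0.19284019 0.14011055] 0.00013958544899362587 3.2667 [ 0.35766261 -0.60781129 -1.17357585]
0.0940/0.0944:-0.1 0.0930/0.0930:0.7 0.0920/0.0919:0.5 0.0910/0.0909:-0.3 0.0900/0.0899:0.1 0.0890/0.0889:0.7 0.0880/0.0880:0.3 0.0870/0.0869:-0.4 0.0860/0.0859:-0.6 0.0850/0.0849:-0.4 0.0840/0.0839:0.5 0.0830/0.0829:0.1 0.0820/0.0819:0.1 0.0810/0.0809:0.6 0.0800/0.0799:0.6 0.0790/0.0789:-0.0 0.0780/0.0779:-1.1 HATCH 8.13
True
```

Run:
```python
from h import *
s=arm.snapshot("side")[150:330,220:440,::-1];t=arm.snapshot("top")[150:270,150:410,::-1]
s=cv2.resize(s,None,fx=2.2,fy=2.2);t=cv2.resize(t,(s.shape[1]*1,int(s.shape[1]*120/260)))
cv2.imwrite("pics/p1.png",np.hstack([s,cv2.copyMakeBorder(t,0,s.shape[0]-t.shape[0],0,0,0)])[:,:968]);
im=np.vstack([t,s]);im=cv2.resize(im,None,fx=.95,fy=.95);cv2.imwrite("pics/p1.png",im);print(im.shape,arm.current_force(),arm.current_ee_pos())
```

```text
(588, 460, 3) [-0.54382925  0.25228092  0.13337297] [0.55435598 0.19193589 0.07802859]
```

View pics/p1.png

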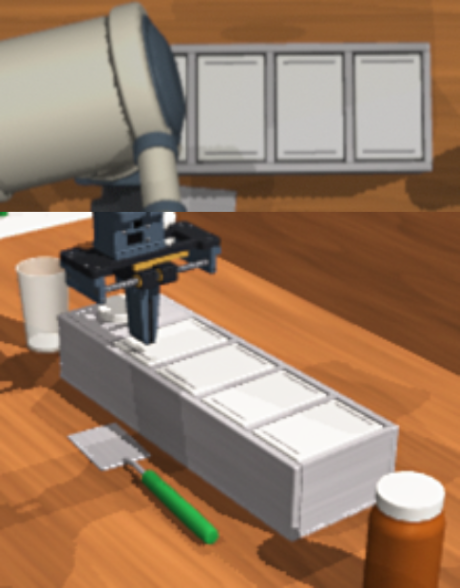

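The fingertips are at board 1's near end, 12 mm below the deck, but there is almost no force reading. I'll compare board 1's far end before and after.

Run:
```python
from h import *
a=cv2.imread("pics/side0.png")[180:260,240:370];b=arm.snapshot("side")[180:260,240:370,::-1]
im=np.vstack([cv2.resize(q,None,fx=3.6,fy=3.6,interpolation=cv2.INTER_CUBIC) for q in(a,b)]);cv2.imwrite("pics/p2.png",im);print(im.shape)
```

```text
(576, 468, 3)
```

View pics/p2.png

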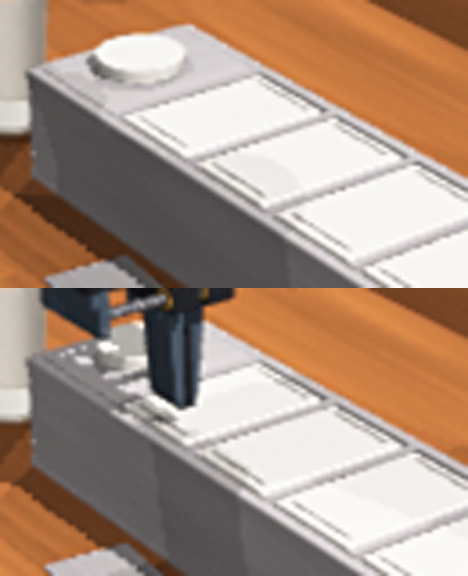

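Run:
```python
from h import *
c=arm.get_calibration("side");T=np.linalg.inv(c["cam_to_world"])
def pr(p):
    q=c["intrinsics"]@(T@[*p,1])[:3];return (q[:2]/q[2]).round(1)
_,p=boards()
for z in(.078,.09):print("tip",z,pr([.5543,.192,z]),pr([.5543-.0135,.176,z]))
for b in p:print("board",[pr([b[0]+dx,b[1]+dy,.09]).tolist() for dx,dy in((-.06,.038),(-.06,-.038),(.06,-.038),(.06,.038))])
print(arm.current_tool_rot().round(3))
```

```text
tip 0.078 [288.1 220.2] [287.2 223.9]
tip 0.09 [288.  215.9] [287.1 219.6]
board [[274.8, 212.2], [291.6, 223.0], [330.1, 210.7], [312.6, 200.8]]
board [[295.0, 225.0], [313.5, 236.8], [352.6, 223.3], [333.5, 212.6]]
board [[317.1, 239.0], [337.4, 251.9], [377.2, 237.2], [356.4, 225.4]]
board [[341.1, 254.5], [363.5, 268.8], [403.9, 252.5], [381.1, 239.6]]
[[-0.  1.  0.]
 [ 1.  0.  0.]
 [ 0.  0. -1.]]
```

The board is still flush (its far corner hasn't moved), and the visible tip sits about 7 px above where the model puts it. So the shut tips end above the nominal TCP and haven't touched yet. I'll ignore that HATCH flag and keep going down until there is real contact.

Run:
```python
from h import *
_,p=boards();x,y=p[0][0]-.045,p[0][1]
z=.077
while z>.055:
    arm.move_l([x,y,z],R,feed=.03);f=arm.current_force();print(f"{z:.3f}:{f[2]:.1f}",end=" ")
    if f[2]>8:break
    z-=.001
print(arm.current_t(),f,arm.current_ee_pos())
s=arm.snapshot("side")[170:270,240:380,::-1]
cv2.imwrite("pics/p3.png",cv2.resize(s,None,fx=5,fy=5,interpolation=cv2.INTER_CUBIC))
```

```text
0.077:0.3 0.076:0.3 0.075:-0.6 0.074:-0.6 0.073:0.5 0.072:-0.9 0.071:0.1 0.070:-0.9 0.069:0.6 0.068:-0.6 0.067:-0.5 0.066:0.3 0.065:-0.2 0.064:0.1 0.063:7.9 0.062:23.3 12.2833 [-6.98901381 -1.42481793 23.33742182] [0.55431273 0.19197077 0.0631339 ]
```

View pics/p3.png

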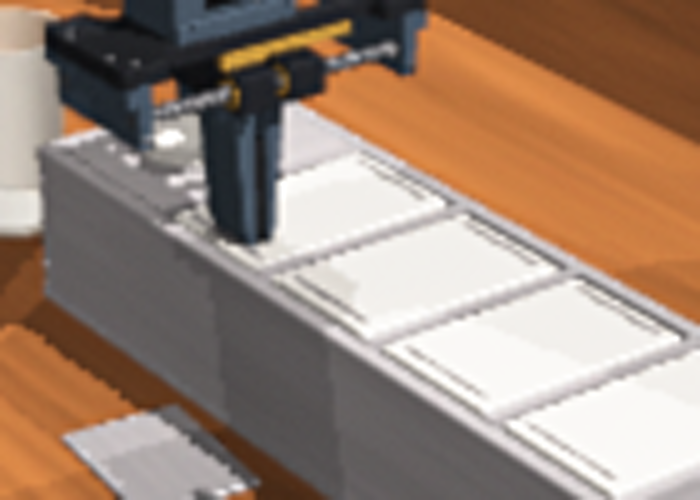

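Contact came at a nominal TCP z of about 0.0635, where the force jumped to 23 N within 1–2 mm and the board stayed flush. Board 1 is propped, and the real tips end about 26 mm above the nominal TCP. I'll probe the others with that offset.

Run:
```python
from h import *
_,p=boards()
arm.move_l([p[0][0]-.045,p[0][1],.085],R,feed=.12)
for i in(1,2,3):
    x,y=p[i][0]-.045,p[i][1]
    arm.move_l([x,y,.085],R,feed=.2);arm.move_l([x,y,.068],R,feed=.1)
    f0=arm.current_force()[2];z=.066;print(i+1,end=" ")
    while z>.054:
        arm.move_l([x,y,z],R,feed=.03);f=arm.current_force()[2]-f0;print(f"{z:.4f}:{f:.1f}",end=" ")
        if f>7:break
        z-=.001
    print(arm.current_t(),arm.current_force(),flush=True)
    if f<=7:print("HATCH",i+1);break
    arm.move_l([x,y,.085],R,feed=.12)
s=arm.snapshot("side")[170:290,240:420,::-1]
cv2.imwrite("pics/p4.png",cv2.resize(s,None,fx=4,fy=4,interpolation=cv2.INTER_CUBIC))
```

```text
2 0.0660:0.3 0.0650:-0.8 0.0640:-0.1 0.0630:-0.0 0.0620:-1.0 0.0610:-0.2 0.0600:-0.6 0.0590:-0.4 0.0580:0.6 0.0570:-0.2 0.0560:1.0 0.0550:0.5 16.5917 [0.83791078 0.31561529 1.04674814]
HATCH 2
```

View pics/p4.png

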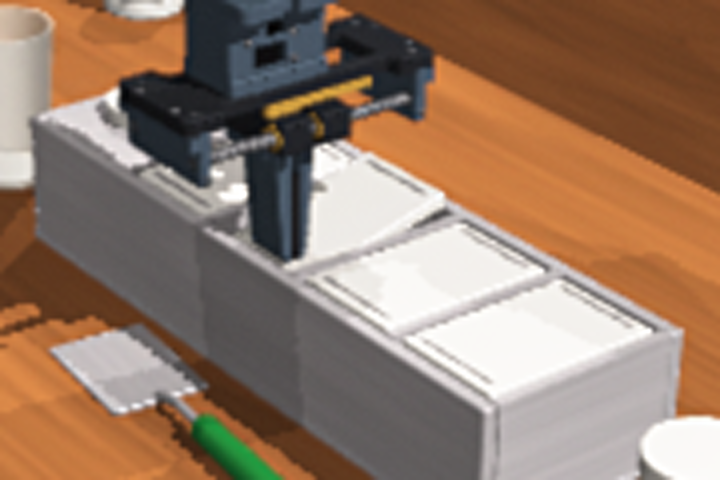

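Board 2 rocks: it has no resistance and its far end is visibly raised. Before opening it fully I'll turn the gripper 90°, so its wide body lies along y and stays clear of the rising far end.

Run:
```python
from h import *
_,p=boards();x,y=p[1][0]-.042,p[1][1]
R2=np.diag([-1,1,-1.])
arm.move_l([p[1][0]-.045,y,.085],R,feed=.12)
arm.move_to([x,y,.085],R2)
arm.move_l([x,y,.058],R2,feed=.08)
z=.056;f=np.zeros(3)
while z>.037:
    arm.move_l([x,y,z],R2,feed=.03);f=arm.current_force();print(f"{z:.3f}:{f.round(1)}",end=" ")
    if np.linalg.norm(f)>15:break
    z-=.002
print(arm.current_t())
s=arm.snapshot("side")[170:290,240:420,::-1]
cv2.imwrite("pics/p5.png",cv2.resize(s,None,fx=4,fy=4,interpolation=cv2.INTER_CUBIC))
```

```text
0.056:[-0.5  0.7  0.6] 0.054:[ 1.3 -0.1  2.7] 0.052:[ 0.7 -0.2  1.6] 0.050:[-0.5  0.2  1.9] 0.048:[-0.3 -0.   2.5] 0.046:[-0.6  0.3  1.9] 0.044:[-0.3 -0.2  1.8] 0.042:[-1.6  0.6  7.6] 0.040:[-7.5 -0.8 28.6] 21.2333
```

View pics/p5.png

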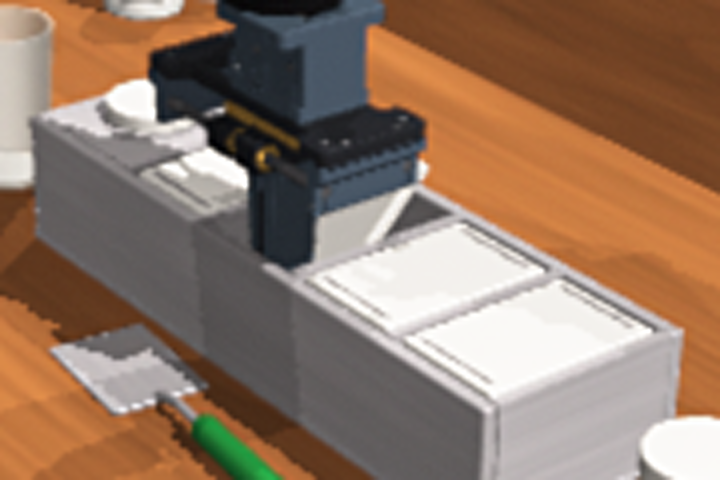

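The board is steeply tilted and the force suddenly went stiff (28 N) at z = 0.040, probably at the board's stop. I'll draw back and check the angle.

Run:
```python
from h import *
_,p=boards();x,y=p[1][0]-.042,p[1][1]
R2=np.diag([-1,1,-1.])
arm.move_l([x,y,.14],R2,feed=.15)
arm.move_l([.42,.102,.24],R2,feed=.25)
print(arm.current_t(),arm.current_force())
s=arm.snapshot("side")[170:290,240:420,::-1];t=arm.snapshot("top")[150:270,200:410,::-1]
cv2.imwrite("pics/p6.png",np.vstack([cv2.resize(s,(540,360),interpolation=cv2.INTER_CUBIC),cv2.resize(t,(540,309-69),interpolation=cv2.INTER_CUBIC)]))
c=arm.get_calibration("side");T=np.linalg.inv(c["cam_to_world"])
for a in(.4,.5236,.6,.7,.8):
    o=[]
    for l in(-.06,.06):
        for dy in(.038,-.038):
            # negative tilt: far end up
            q=np.array([p[1][0]+l*np.cos(a)-.005*np.sin(a),y+dy,.085+l*np.sin(a)+.005*np.cos(a),1])
            u=c["intrinsics"]@(T@q)[:3];u=u[:2]/u[2];o.append(((u-[240,170])*3).round().tolist())
    print(a,o)
```

```text
22.9333 [ 0.27572135 -0.25822081 -0.69863022]
0.4 [[168.0, 190.0], [223.0, 226.0], [275.0, 105.0], [333.0, 137.0]]
0.5236 [[171.0, 196.0], [226.0, 232.0], [271.0, 99.0], [329.0, 131.0]]
0.6 [[173.0, 200.0], [228.0, 236.0], [269.0, 96.0], [327.0, 128.0]]
0.7 [[176.0, 204.0], [231.0, 241.0], [265.0, 92.0], [323.0, 124.0]]
0.8 [[180.0, 208.0], [235.0, 244.0], [261.0, 89.0], [319.0, 121.0]]
```

View pics/p6.png

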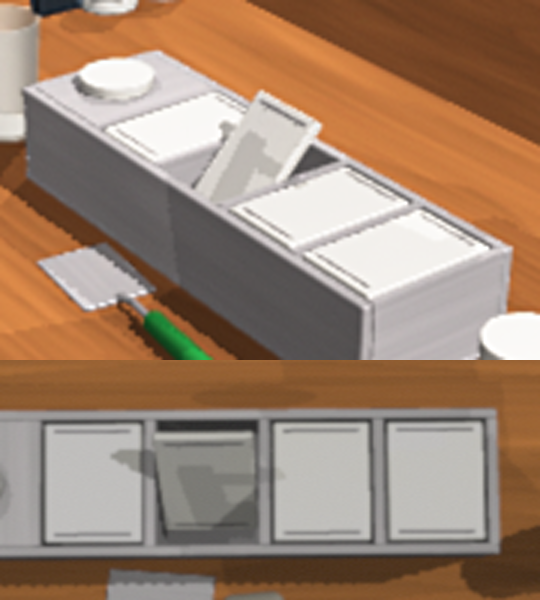

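The hatch's far corners are at about (261,92) and (321,124), which puts the tilt at 0.7–0.8 rad (40–45°). The other boards are flush. One last numeric check of the bystanders, then I'll hand in.

Run:
```python
from h import *
a=cv2.imread("pics/top0.png");b=arm.snapshot("top")[:,:,::-1]
def cen(im,lo,hi,roi):
    x0,x1,y0,y1=roi;m=cv2.inRange(im[y0:y1,x0:x1],lo,hi);M=cv2.moments(m,True);return [round(M["m10"]/M["m00"]+x0,1),round(M["m01"]/M["m00"]+y0,1),M["m00"]]
for n,lo,hi,roi in(("lid",(190,)*3,(255,)*3,(164,206,190,235)),("spatula",(0,90,0),(70,255,70),(290,380,260,295)),("honey",(170,)*3,(255,)*3,(440,490,210,255)),("jar",(110,)*3,(255,)*3,(85,150,205,255))):
    print(n,cen(a,lo,hi,roi),cen(b,lo,hi,roi))
print(arm.current_t(),arm.current_force().round(1));arm.sign_off()
```

```text
Traceback (most recent call last):
ZeroDivisionError: float division by zero
```

Run:
```python
from h import *
a=cv2.imread("pics/top0.png",0).astype(np.float32);b=cv2.cvtColor(arm.snapshot("top"),cv2.COLOR_RGB2GRAY).astype(np.float32)
for n,(x0,x1,y0,y1) in dict(lid=(162,206,190,235),spatula=(236,375,252,292),honey=(440,490,210,255),jar=(85,150,205,255)).items():
    r=cv2.matchTemplate(b[y0-6:y1+6,x0-6:x1+6],a[y0:y1,x0:x1],cv2.TM_CCOEFF_NORMED)
    _,v,_,l=cv2.minMaxLoc(r);print(n,round(v,3),l[0]-6,l[1]-6)
print(arm.current_t(),arm.current_force().round(1))
```

```text
lid 0.998 0 0
spatula 0.707 0 0
honey 1.0 0 0
jar 0.993 0 0
23.1333 [ 0.3 -1.  -1. ]
```

```bash
python3 -c "
from rig import arm
arm.sign_off()"
```

```text
the job is handed in; nothing more can be done
```

The hatch is board 2 (second from left). I pushed its near end down until it stood wide open, drew the arm clear and handed the job in at about 23 s.

- **Finding it:** Board 1 was stiff (23 N within 1–2 mm) and stayed flush, so it is propped. Board 2 rocked freely at the near end. I did not press boards 3 and 4, since only one board rocks.
- **Opening it:** I turned the gripper 90° so its body stayed clear of the rising far end. I pushed at about 2 N until it went stiff at 28 N, probably the stop. In the side view after drawing back, the tilt is about 0.7–0.8 rad (40–45°).
- **Last checks:** The other boards look flush. The lid and both jars match the first top picture with no shift. The spatula also shows no shift, but its match is weaker (0.71), probably because the arm or its shadow covers part of it. With the arm clear, the force reading was within noise.
- **What disagreed:** The shut fingertips met the boards about 26 mm lower in commanded z than the stated tool point implied. My first probe therefore labelled board 1 "HATCH" before touching it. The pictures showed the mistake, and I probed again by contact force.

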